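# Load the bookbinder's hand stamps in mirror order

### The job

A stamped line reads mirror-wise, so move the four hand stamps from the coloured cups of the storage rack into the pale wooden job rack in reverse order: the stamp that starts nearest the storage rack's white end goes into the pocket farthest from the job rack's white end, and so on along the row, until the stamp that starts farthest from the storage rack's white end is in the pocket nearest the job rack's. Leave each one standing upright on the floor of its own pocket, released and at rest, and let none fall over on the way.

Things in the scene. Friction and masses are not known exactly. Their poses are not given: they have to be found in the camera images.
- stamp_red: hand stamp with a red handle, loose, 0.16 to 0.30 kg, upright, 108 mm tall: round brass foot 30 mm in diameter and 30 mm high, brass neck 16 mm in diameter, then a straight red handle 26 mm in diameter from 48 to 108 mm above the underside. Origin: centre of its underside; z up. It is round, so its yaw does not matter. It starts standing somewhere on the floor of the red cup
- cup_red: red open square cup fixed on the storage rack, 56 x 56 x 24 mm outside, 48 mm square inside, floor 4 mm thick; it marks the place where the red stamp starts. Origin: centre of its underside, which lies 6 mm above the table; x and y parallel to the storage rack's
- stamp_blue: hand stamp with a blue handle, loose, 0.16 to 0.30 kg, upright, 108 mm tall: round brass foot 30 mm in diameter and 30 mm high, brass neck 16 mm in diameter, then a straight blue handle 26 mm in diameter from 48 to 108 mm above the underside. Origin: centre of its underside; z up. It is round, so its yaw does not matter. It starts standing somewhere on the floor of the blue cup
- cup_blue: blue open square cup fixed on the storage rack, 56 x 56 x 24 mm outside, 48 mm square inside, floor 4 mm thick; it marks the place where the blue stamp starts. Origin: centre of its underside, which lies 6 mm above the table; x and y parallel to the storage rack's
- stamp_green: hand stamp with a green handle, loose, 0.16 to 0.30 kg, upright, 108 mm tall: round brass foot 30 mm in diameter and 30 mm high, brass neck 16 mm in diameter, then a straight green handle 26 mm in diameter from 48 to 108 mm above the underside. Origin: centre of its underside; z up. It is round, so its yaw does not matter. It starts standing somewhere on the floor of the green cup
- cup_green: green open square cup fixed on the storage rack, 56 x 56 x 24 mm outside, 48 mm square inside, floor 4 mm thick; it marks the place where the green stamp starts. Origin: centre of its underside, which lies 6 mm above the table; x and y parallel to the storage rack's
- stamp_yellow: hand stamp with a yellow handle, loose, 0.16 to 0.30 kg, upright, 108 mm tall: round brass foot 30 mm in diameter and 30 mm high, brass neck 16 mm in diameter, then a straight yellow handle 26 mm in diameter from 48 to 108 mm above the underside. Origin: centre of its underside; z up. It is round, so its yaw does not matter. It starts standing somewhere on the floor of the yellow cup
- cup_yellow: yellow open square cup fixed on the storage rack, 56 x 56 x 24 mm outside, 48 mm square inside, floor 4 mm thick; it marks the place where the yellow stamp starts. Origin: centre of its underside, which lies 6 mm above the table; x and y parallel to the storage rack's
- storage_rack: dark steel plate 64 (x) x 248 (y) x 6 mm, fixed to the table, with the four coloured cups on it in a row, in shuffled order, at y = +90, +30, -30, -90 mm, x = 0. White end: a white block 64 x 26 mm, 34 mm high, at y = +137 mm. Origin: centre of the underside, on the table; y along the row, z up.
- job_rack: pale wooden open rack 64 (x) x 248 (y) x 30 mm, fixed to the table, with four empty pockets at y = +90, +30, -30, -90 mm, x = 0, each 52 x 52 mm inside, floor 6 mm above the underside, walls up to 30 mm. White end: a white block 64 x 26 mm, 34 mm high, at y = +137 mm. Origin: centre of the underside, on the table; y along the row, z up.
There are look-alikes about, which are no part of the job. Leave any pink or turquoise look-alike of the stamp_yellow alone. What is shaped like the stamp_blue but pink is not meant.

How it is judged:
By the outcome, as a careful person would: the job done as asked, in the order asked, and still so for the second after the job is handed in, with the robot touching nothing.
It also fails if it takes over 109 s, if anything falls off the work surface, if the arm or the gripper's body presses on something with over 40 N, if the wrist force passes 120 N, or if a joint passes its speed limit or range.

### The arm

A 6-joint arm with a two-finger parallel gripper is mounted at the origin on the work surface. World frame = base frame: x ahead of the robot, y to its left, z up, the work surface at z = 0. Lengths are in mm, angles in rad, forces in N, time in s.
With the tool pointing down it reaches from about 350 to 925 mm from the base axis. Payload 6.4 kg.
Tool frame: the origin (TCP) lies at the very end of the fingers, on their centre line; the grasp point (between the pads) lies 19 mm behind it; z points along the fingers, y is the direction in which the jaws open and shut (so a half turn about z gives the same grasp; the last joint's range is limited). The gripper opens to 85 mm and grips with 20 to 120 N. Pads are 22 mm wide; open, the fingers measure 114 mm over their backs; the gripper's body (76 mm by 85 mm) begins 54 mm behind the grasp point. The pads swing forward as they close: fully open they stand 13 mm farther back than shut.
Start: joints at [0.927, 0.245, 1.558, -0, 1.339, -0.174], TCP at [294.259, 579.591, 193.09] pointing down, gripper open.
Joint ranges: [-3.13, 3.13], [-1.02, 2.26], [0.13, 2.54], [-0.95, 4.09], [0.21, 2.88], [-2.74, 2.74]. Speed limits (rad/s): [2.57, 2.57, 3.14, 3.14, 3.14, 3.14].

### API

Orientations are given as a rotation vector (axis times angle).
In Python, from bench import env gives the robot as it stands.
- The arm moves only by the shell command python3 -m pendant 'ROWS' [FORCE]. ROWS is JSON, a list of rows, each a list of 7 numbers: the turn, a rotation vector about the tool's x, y, z in rad, then the shift along the tool's x, y, z in mm, then the opening, from -1 (shut) to 1 (fully open), so that 0 is half open. A call has 1 to 8 rows; each row shifts and turns the pose as measured when the row begins, along the tool's axes as they then stand; what a row does not reach is not made up. A row lasts 1/8 s, in which the tool goes at most 62.5 mm and 10.7 degrees, less where a joint would pass 70% of its speed; a pose out of reach is approached as far as the arm can. A call is refused whole if a number of a shift passes 62.5 or a number of a turn 0.188, either way. A call with a gripper value outside its range is refused whole. The fingers move at their own pace and stop on an object; FORCE is the grip in N (left out, the last holds). Time passes only in rows, so rows that do not move let the fingers close. It gives the time, the measured TCP pose, the force and the opening at its end, in the units of the state.
- env.get_state(): the state, without advancing time (a new reading comes with each control period).
- env.camera(name): name is "scene" or "top" or "wrist"; returns (picture, depth): 384x512x3 uint8, red, green, blue; 384x512 float32, mm along the optical axis (not along the pixel's ray), 0 where there is no reading.
- env.get_calibration(name): a dict with "K" (3x3 intrinsics, pixels), "xyz" and "attitude" of the camera in the world; the wrist camera has in their place "mount" (4x4, takes a point from camera to tool coordinates, whose origin is the TCP and whose axes are the flange's). Camera axes: x right, y down, z forward; pixel columns grow to the right and rows downward; lengths in mm; the calibration is good to about 2 mm. A picture is of the moment at which its call begins: read the wrist's pose just before it. get_calibration takes no time and is no camera call.
- env.hand_in(): hands the job in, once; it reports no verdict.
The state is a dict: "t": time; "qpos": joint angles; "joint_velocities": joint speeds; "effort": joint torques, N m; "tool_pos": TCP position; "tool_rot": TCP orientation; "contact_force": force on the tool from outside, world axes, zero at the start; "wrist_torque": the same for the moment, N m; "grip_width": finger opening in mm.
Only numpy, scipy, OpenCV 4.12 (cv2) and the standard library are available. Lean on these libraries where they do the work, as an engineer would, in place of code of your own. Each camera call takes 0.05 s, during which the arm holds its last target. There are 200 camera calls.

## Working session

There is one attempt and no reset: what is moved stays moved. The work goes in short steps, Python scripts to look and compute and a shell command to move; the robot and the scene stay as the last step left them, time stands still between calls to the robot, and variables do not carry over. Pictures are saved under pics/ and viewed, on a budget of 14 in all, crops included, one or two more only if the job needs it, and the job is handed in when it is done.

```bash
ls; mkdir -p pics; python3 - <<'E'
from bench import env
import cv2
s=env.get_state();print({k:s[k] for k in('t','tool_pos','tool_rot','grip_width','contact_force')})
for n in('top','scene'):
    p,d=env.camera(n);cv2.imwrite(f'pics/{n}0.png',p[:,:,::-1]);import numpy as np;np.save(f'pics/{n}0.npy',d)
    print(n,env.get_calibration(n))
print(env.get_calibration('wrist'))
E
```

```text
pics
{'t': 0.0, 'tool_pos': array([293.86224485, 579.0576168 , 191.97862015]), 'tool_rot': array([-7.30999431e-01, -3.05455160e+00,  2.82964983e-03]), 'grip_width': 85.42730759302093, 'contact_force': array([ 0.29280979, -0.2356398 ,  0.64167692])}
top {'K': array([[409.18946932,   0.        , 258.21520793],
       [  0.        , 409.18946932, 192.86747594],
       [  0.        ,   0.        ,   1.        ]]), 'xyz': array([413.81819396,  -7.27460979, 798.73558816]), 'attitude': array([-2.20247675,  2.0105447 , -0.2059371 ])}
scene {'K': array([[417.18677308,   0.        , 263.1594678 ],
       [  0.        , 417.18677308, 188.82536349],
       [  0.        ,   0.        ,   1.        ]]), 'xyz': array([ 784.71449013, -385.97224596,  712.10406059]), 'attitude': array([-2.49298683, -0.60540501,  0.19299629])}
{'K': array([[330.36251396,   0.        , 251.93915972],
       [  0.        , 330.36251396, 195.58879945],
       [  0.        ,   0.        ,   1.        ]]), 'mount': array([[-1.03442374e-05, -9.65502561e-01, -2.60393556e-01,
         6.59559776e+01],
       [ 9.99999728e-01,  1.81943926e-04, -7.14347789e-04,
        -1.60276251e-02],
       [ 7.37081645e-04, -2.60393493e-01,  9.65502297e-01,
        -1.80520412e+02],
       [ 0.00000000e+00,  0.00000000e+00,  0.00000000e+00,
         1.00000000e+00]])}
```

View pics/top0.png

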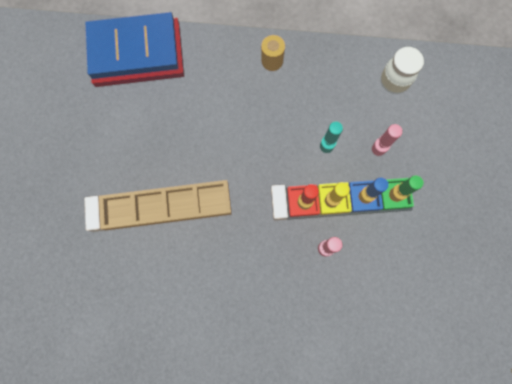

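View pics/scene0.png

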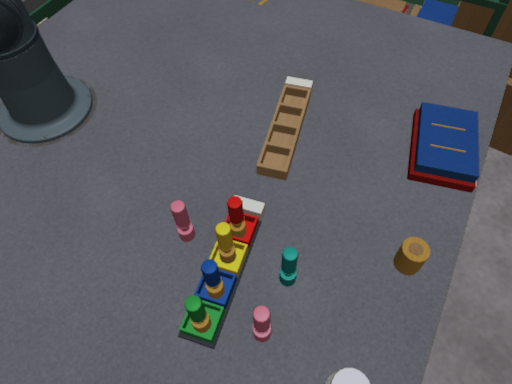

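The top view shows the storage rack from its white end (279,202) as red, yellow, blue, green. The job rack's white end is also on the left (92,213), with pockets at about (118,211), (149,207), (180,203) and (210,199). The pink and turquoise decoys stand near the storage rack.

```bash
cat > h.py <<'E'
import numpy as np, cv2
from scipy.spatial.transform import Rotation as R
from bench import env
def cam(n):
    c=env.get_calibration(n)
    if n=='wrist':
        s=env.get_state();T=np.eye(4);T[:3,:3]=R.from_rotvec(s['tool_rot']).as_matrix();T[:3,3]=s['tool_pos'];T=T@c['mount']
        return c['K'],T[:3,:3],T[:3,3]
    return c['K'],R.from_rotvec(c['attitude']).as_matrix(),np.array(c['xyz'])
def cloud(n,d):
    K,Rm,t=cam(n);v,u=np.mgrid[:384,:512]
    r=np.stack([(u-K[0,2])/K[0,0],(v-K[1,2])/K[1,1],np.ones_like(u)],-1)
    return (r*d[...,None])@Rm.T+t
def ray(n,uv,z):
    K,Rm,t=cam(n);w=Rm@np.array([(uv[0]-K[0,2])/K[0,0],(uv[1]-K[1,2])/K[1,1],1]);return t+w*(z-t[2])/w[2]
def masks(rgb):
    h,s,v=cv2.split(cv2.cvtColor(rgb,cv2.COLOR_RGB2HSV));b=(s>170)&(v>60)
    return dict(red=b&((h<6)|(h>174)),yellow=b&(h>24)&(h<34),blue=b&(h>105)&(h<125),green=b&(h>50)&(h<75))
E
python3 - <<'E'
from h import *
for n in('top','scene'):
    p=cv2.imread(f'pics/{n}0.png')[:,:,::-1].copy();d=np.load(f'pics/{n}0.npy');P=cloud(n,d)
    for k,m in masks(p).items():
        m=m&(d>0)
        q=P[m&(P[...,2]>110)&(P[...,2]<130)];q2=P[m&(P[...,2]>18)&(P[...,2]<36)]
        print(n,k,len(q),q.mean(0).round(1),np.ptp(q,0).round(),'cup',len(q2),((q2.max(0)+q2.min(0))/2).round(1))
    # racks: white ends and wood
    h,s,v=cv2.split(cv2.cvtColor(p,cv2.COLOR_RGB2HSV))
    for nm,m in(('white',(s<40)&(v>190)&(P[...,2]>26)&(P[...,2]<42)),('wood',(h>8)&(h<22)&(s>90)&(P[...,2]>24)&(P[...,2]<38))):
        c,l,st,ce=cv2.connectedComponentsWithStats(m.astype(np.uint8))
        for i in range(1,c):
            if st[i,4]>60:
                q=P[l==i];(cc,sz,a)=cv2.minAreaRect(q[:,:2].astype(np.float32));print(n,nm,st[i,4],ce[i].round(),np.round(cc,1),np.round(sz),round(a,1),q[:,2].mean().round(1))
E
```

```text
Traceback (most recent call last):
ValueError: zero-size array to reduction operation maximum which has no identity
```

```bash
cat > m.py <<'E'
from h import *
for n in('top','scene'):
    p=cv2.imread(f'pics/{n}0.png')[:,:,::-1].copy();d=np.load(f'pics/{n}0.npy');P=cloud(n,d)
    print(n,'table z',np.median(P[...,2]).round(1), P[35:40,270:275,2].mean() )
    for k,m in masks(p).items():
        c,l,st,ce=cv2.connectedComponentsWithStats(m.astype(np.uint8))
        for i in range(1,c):
            if st[i,4]<15: continue
            q=P[l==i];print(n,k,st[i],'z',np.percentile(q[:,2],[2,50,98]).round(),end=' ')
            t=q[(q[:,2]>108)&(q[:,2]<126)]
            if len(t)>10: print('TOP',len(t),((t.max(0)+t.min(0))/2).round(1),np.ptp(t,0).round(),end='')
            print()
    h,s,v=cv2.split(cv2.cvtColor(p,cv2.COLOR_RGB2HSV))
    for nm,m in(('white',(s<40)&(v>190)),('wood',(h>8)&(h<22)&(s>90)&(P[...,2]>24)&(P[...,2]<38))):
        c,l,st,ce=cv2.connectedComponentsWithStats(m.astype(np.uint8))
        for i in range(1,c):
            if st[i,4]>60:
                q=P[l==i];q=q[(q[:,2]>24)&(q[:,2]<44)]
                if len(q)<50: continue
                (cc,sz,a)=cv2.minAreaRect(q[:,:2].astype(np.float32));print(n,nm,st[i,4],ce[i].round(),np.round(cc,1),np.round(sz),round(a,1),q[:,2].mean().round(1))
E
python3 m.py
```

```text
top table z -0.4 59.6762464234409
top red [305 186  13  12  82] z [114. 117. 120.] TOP 82 [565.7 -82.8 116.5] [20. 21.  8.]
top yellow [335 184  14  13  90] z [ 93. 117. 120.] TOP 88 [ 573.9 -134.5  115.9] [20. 23.  9.]
top yellow [338 199  11  12  47] z [ 7. 11. 31.] 
top white 431 [279. 201.] [561.  -32.8] [63. 25.] 9.3 33.6
top white 458 [ 92. 213.] [506.8 319. ] [63. 26.] 11.5 32.8
top wood 72 [272.  61.] [852.1   6. ] [41. 13.] 88.4 31.3
scene table z 0.6 1.073425730083286
scene red [409 109  66  83 769] z [ 4. 21. 25.] 
scene red [225 197  33  49 693] z [  9.  32. 119.] TOP 166 [567.7 -83.6 114.5] [24. 23. 13.]
scene yellow [216 222  15  14 150] z [115. 118. 120.] TOP 149 [ 575.6 -134.   117.6] [23. 22.  6.]
scene yellow [210 241   8  18  37] z [27. 30. 32.] 
scene yellow [214 241  34  32 407] z [ 8. 12. 33.] 
scene blue [418   0  40  25 660] z [-337. -331. -326.] 
scene blue [ 417  103   61   74 3511] z [44. 46. 49.] 
scene blue [202 260  17  24 235] z [ 79. 117. 120.] TOP 195 [ 590.6 -200.7  114.7] [23. 22. 12.]
scene blue [194 270  42  36 486] z [ 9. 27. 33.] 
scene white 149 [299.  82.] [506.6 320.5] [58. 23.] 13.1 34.6
scene white 202 [252. 205.] [567.7 -30.3] [45. 23.] 10.3 34.5
scene wood 1065 [284. 130.] [536.7 188.1] [ 64. 251.] 12.5 29.6
scene wood 102 [406. 264.] [864.5  -7.7] [16. 44.] 72.5 30.7
```

```bash
cat > to.py <<'E'
import sys
from h import *
s=env.get_state();Rm=R.from_rotvec(s['tool_rot']).as_matrix()
x,y,z,a=map(float,sys.argv[1:5])   # world target, wanted world angle (deg) of tool y
cur=np.degrees(np.arctan2(Rm[1,1],Rm[0,1]))
print('t',round(s['t'],2),'pos',s['tool_pos'].round(1),'tilt',(Rm[:2,2]*1000).round(),'shift',(Rm.T@(np.array([x,y,z])-s['tool_pos'])).round(1),'turn_z',round(np.radians((cur-a+90)%180-90),3),'w',s['grip_width'].round(1),'F',s['contact_force'].round(1))
E
python3 -m pendant '[[0,0,0.186,0,0,-5,1],[0,0,0.186,0,0,-5,1],[0,0,0.186,0,0,0,1],[0,0,0.186,0,0,0,1],[0,0,0.186,0,0,0,1]]' 30; python3 to.py 567 -83 200 9.7
```

```text
t: 0.72
tool_pos: [292.7, 577.5, 198.9]
tool_rot: [2.038, 2.39, -0.012]
contact_force: [-0.1, -0.4, -0.7]
grip_width: 85.2Traceback (most recent call last):
  File "to.py", line 6, in <module>
    print('t',round(s['t'],2),'pos',s['tool_pos'].round(1),'tilt',(Rm[:2,2]*1000).round(),'shift',(Rm.T@(np.array([x,y,z])-s['tool_pos'])).round(1),'turn_z',round(np.radians((cur-a+90)%180-90),3),'w',s['grip_width'].round(1),'F',s['contact_force'].round(1))
                                                                                                                                                                                                        ^^^^^^^^^^^^^^^^^^^^^
AttributeError: 'float' object has no attribute 'round'
```

```bash
sed -i "s/s\['grip_width'\].round(1)/round(s['grip_width'],1)/" to.py; python3 to.py 567 -83 215 9.7
```

```text
t 0.72 pos [292.7 577.5 198.9] tilt [-5. -6.] shift [-695.7  166.3  -13.3] turn_z -0.01 w 85.2 F [-0.1 -0.4 -0.7]
```

```bash
python3 -m pendant '[[0,0,0,-58,14,-2,1],[0,0,0,-58,14,-2,1],[0,0,0,-58,14,-2,1],[0,0,0,-58,14,-2,1],[0,0,0,-58,14,-2,1],[0,0,0,-58,14,-2,1],[0,0,0,-58,14,-2,1],[0,0,0,-58,14,-2,1]]';  python3 to.py 567 -83 215 9.7
```

```text
t: 1.72
tool_pos: [478.7, 126.3, 213.7]
tool_rot: [-2.03, -2.398, 0.018]
contact_force: [0.8, -0.3, -1.0]
grip_width: 85.3
t 1.73 pos [478.7 126.3 213.7] tilt [-8. -9.] shift [-2.21e+02  5.26e+01 -1.00e-01] turn_z -0.004 w 85.3 F [ 0.8 -0.3 -1. ]
```

```bash
python3 -m pendant '[[0,0,0,-55,13,-10,1],[0,0,0,-55,13,-10,1],[0,0,0,-55,13,-10,1],[0,0,0,-55,13,-10,1],[0,0,0,0,0,0,1]]';  python3 - <<'E'
from h import *
c=cam('wrist');p,d=env.camera('wrist');cv2.imwrite('pics/w1.png',p[:,:,::-1]);np.savez('pics/w1.npz',p=p,d=d)
import h; h.cam=lambda n:c
P=cloud('wrist',d)
for k,m in masks(p).items():
    cn,l,st,ce=cv2.connectedComponentsWithStats((m&(d>0)).astype(np.uint8))
    for i in range(1,cn):
        if st[i,4]<40: continue
        q=P[l==i];t=q[(q[:,2]>112)&(q[:,2]<124)]
        print(k,st[i],np.percentile(q[:,2],[2,50,98]).round(),'TOP',len(t),((t.max(0)+t.min(0))/2).round(1) if len(t) else '',np.ptp(t,0).round() if len(t) else '')
E
python3 to.py 567 -83 215 9.7
```

```text
t: 2.35
tool_pos: [567.6, -92.8, 253.9]
tool_rot: [-2.036, -2.389, 0.02]
contact_force: [-0.4, 0.5, 0.2]
grip_width: 85.6
red [ 233  125   48   51 1981] [  8.  29. 119.] TOP 505 [566.4 -81.1 116. ] [25. 23.  7.]
yellow [ 234  174   46   53 1561] [  8.  29. 119.] TOP 433 [ 574.7 -119.4  116.2] [25. 51.  6.]
blue [236 219  17  41 440] [ 8. 11. 32.] TOP 0  
blue [ 248  219   31   67 1042] [  6.  89. 119.] TOP 379 [ 589.1 -199.5  115.9] [22. 25.  8.]
green [236 261  13  38 364] [ 9. 21. 97.] TOP 3 [ 576.6 -201.3  113.1] [0. 2. 1.]
green [269 261   9  38 307] [ 5. 27. 31.] TOP 0  
green [247 289  22  44 604] [ 68. 116. 119.] TOP 349 [ 598.6 -258.9  115.8] [24. 25.  8.]
t 2.4 pos [566.8 -91.  253.2] tilt [-12.  -7.] shift [ 8.1  2.  38.1] turn_z -0.008 w 85.7 F [-0.3  0.5 -0.1]
```

View pics/w1.png

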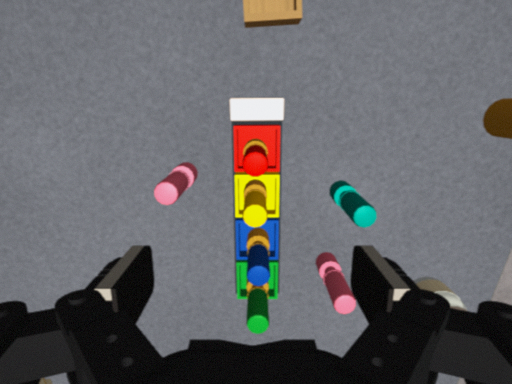

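```bash
sed -i "s/^print(/print('turn_xy',(Rm.T@np.cross(Rm[:,2],[0,0,-1]))[:2].round(3),/" to.py; python3 to.py 566.5 -82 120 9.7;  python3 -m pendant '[[0,0,-0.008,8,0,20,0.2],[0,0,0,0,0,30,0.2],[0,0,0,0,0,0,0.2]]';  python3 to.py 566.5 -82 72 9.7
```

```text
turn_xy [-0.013  0.005] t 2.4 pos [566.8 -91.  253.2] tilt [-12.  -7.] shift [  9.6   2.9 133.1] turn_z -0.008 w 85.7 F [-0.3  0.5 -0.1]
t: 2.78
tool_pos: [562.0, -78.4, 197.7]
tool_rot: [-2.013, -2.399, 0.022]
contact_force: [0.8, -0.5, 0.6]
grip_width: 51.4
turn_xy [-0.017  0.002] t 2.77 pos [562.  -78.4 197.7] tilt [-16.  -5.] shift [ -4.1   5.9 125.6] turn_z 0.005 w 51.4 F [ 0.8 -0.5  0.6]
```

```bash
python3 -m pendant '[[-0.017,0.002,0,-4,4,10,0.2],[0,0,0,0,0,30,0.2],[0,0,0,0,0,25,0.2],[0,0,0,0,0,0,0.2]]';  python3 to.py 566.5 -82 72 9.7;python3 to.py 566.5 -82 72 9.7
```

```text
t: 3.28
tool_pos: [568.0, -79.6, 132.3]
tool_rot: [2.011, 2.407, 0.006]
contact_force: [0.4, 0.5, 0.0]
grip_width: 51.0
turn_xy [0.006 0.001] t 3.27 pos [568.  -79.6 132.3] tilt [ 6. -0.] shift [-2.  -2.3 60.3] turn_z 0.009 w 51.0 F [0.4 0.5 0. ]
turn_xy [0.006 0.001] t 3.27 pos [568.  -79.6 132.3] tilt [ 6. -0.] shift [-2.  -2.3 60.3] turn_z 0.009 w 51.0 F [0.4 0.5 0. ]
```

```bash
python3 -m pendant '[[0,0,0,-2,-1,20,0.2],[0,0,0,0,0,25,0.2],[0,0,0,0,0,12,0.2],[0,0,0,0,0,0,0.2]]' 40;  python3 to.py 566.5 -82 72 9.7; python3 -m pendant '[[0,0,0,0,0,0,-1],[0,0,0,0,0,0,-1],[0,0,0,0,0,0,-1],[0,0,0,0,0,0,-1]]' 40;  python3 to.py 566.5 -82 220 9.7
```

```text
t: 3.78
tool_pos: [570.2, -82.8, 75.7]
tool_rot: [2.007, 2.403, 0.01]
contact_force: [0.4, 1.0, 0.6]
grip_width: 51.0
turn_xy [0.012 0.004] t 3.77 pos [570.2 -82.8  75.7] tilt [12. -2.] shift [ 1.5 -3.6  3.6] turn_z 0.01 w 51.0 F [0.4 1.  0.6]
t: 4.28
tool_pos: [571.1, -83.1, 77.3]
tool_rot: [2.005, 2.401, 0.011]
contact_force: [-0.0, -0.4, -3.1]
grip_width: 22.2
turn_xy [0.014 0.006] t 4.28 pos [571.1 -83.1  77.3] tilt [15. -3.] shift [   1.1   -2.3 -142.8] turn_z 0.01 w 22.2 F [-0.  -0.4 -3.1]
```

```bash
python3 -m pendant '[[0,0,0,0,0,0,-1]]'; python3 -m pendant '[[0,0,0,0,0,-20,-1],[0,0,0,0,0,-20,-1],[0,0,0,0,0,0,-1]]';  python3 - <<'E'
from h import *
p,d=env.camera('wrist');cv2.imwrite('pics/w2.png',p[:,:,::-1])
p,d=env.camera('scene');cv2.imwrite('pics/s2.png',cv2.resize(p[150:350,100:350,::-1],None,fx=2,fy=2))
E
python3 to.py 567 -83 215 9.7
```

```text
t: 4.4
tool_pos: [571.0, -83.0, 77.2]
tool_rot: [2.005, 2.401, 0.011]
contact_force: [-0.4, 0.8, -2.7]
grip_width: 22.3
t: 4.78
tool_pos: [570.8, -83.0, 120.6]
tool_rot: [2.005, 2.4, 0.012]
contact_force: [0.4, -0.8, -3.0]
grip_width: 22.3
turn_xy [0.011 0.004] t 4.88 pos [569.4 -82.5 118.2] tilt [12. -2.] shift [ -0.4  -1.3 -96.8] turn_z 0.01 w 22.3 F [ 0.3  0.4 -3.9]
```

View pics/w2.png

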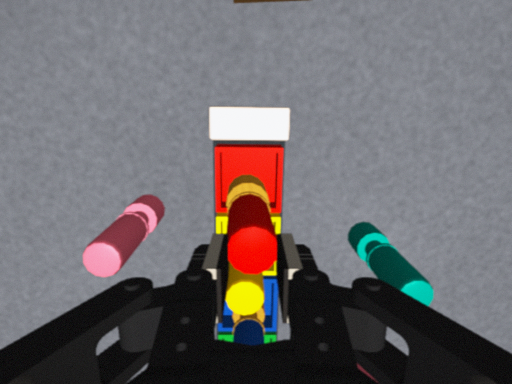

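View pics/s2.png

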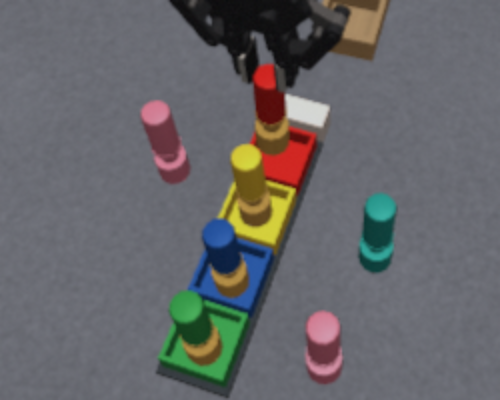

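The wrist and scene views show the red stamp lifted upright and central between the pads, with the row undisturbed. Next I carry it to the farthest pocket, at about (556, 99).

```bash
python3 to.py 556 99 130 12.5;  python3 -m pendant '[[0.011,0.004,-0.02,20,0,-12,-1],[0,0,-0.02,45,0,0,-1],[0,0,0,45,0,0,-1],[0,0,0,40,0,0,-1],[0,0,0,20,0,0,-1],[0,0,0,0,0,0,-1]]';  python3 to.py 556 99 73 12.5
```

```text
turn_xy [0.011 0.004] t 4.88 pos [569.4 -82.5 118.2] tilt [12. -2.] shift [181.   19.3 -12.3] turn_z -0.039 w 22.3 F [ 0.3  0.4 -3.9]
t: 5.62
tool_pos: [529.4, 94.4, 131.1]
tool_rot: [-1.954, -2.452, 0.002]
contact_force: [0.1, -0.4, -4.0]
grip_width: 22.4
turn_xy [-0.005 -0.004] t 5.62 pos [529.4  94.4 131.1] tilt [-5.  3.] shift [-1.7 27.3 58. ] turn_z 0.007 w 22.4 F [ 0.1 -0.4 -4. ]
```

```bash
python3 -m pendant '[[0,0,0,0,20,0,-1],[0,0,0,0,7,0,-1],[0,0,0,0,0,0,-1]]';  python3 - <<'E'
from h import *
import h
c=cam('wrist');p,d=env.camera('wrist');cv2.imwrite('pics/w3.png',p[:,:,::-1]);h.cam=lambda n:c
P=cloud('wrist',d);hh,s,v=cv2.split(cv2.cvtColor(p,cv2.COLOR_RGB2HSV))
for nm,m in(('white',(s<40)&(v>190)&(abs(P[...,2]-34)<6)),('wood',(hh>8)&(hh<22)&(s>90)&(abs(P[...,2]-30)<5))):
    n,l,st,ce=cv2.connectedComponentsWithStats(m.astype(np.uint8))
    for i in range(1,n):
        if st[i,4]>300:
            q=P[l==i];r=cv2.minAreaRect(q[:,:2].astype(np.float32));print(nm,st[i],np.round(r[0],1),np.round(r[1]),round(r[2],1),np.median(q[:,2]).round(1))
E
python3 to.py 556 99 73 12.5
```

```text
t: 6.0
tool_pos: [555.4, 100.8, 131.1]
tool_rot: [-1.951, -2.453, 0.004]
contact_force: [-0.4, 0.0, -2.9]
grip_width: 22.4
white [215 306  46  24 853] [570.4 -30.2] [43. 26.] 8.6 33.7
wood [ 213    0   83  224 4930] [542.8 154. ] [ 64. 181.] 12.5 29.6
turn_xy [-0.007 -0.004] t 6.05 pos [555.2 100.6 131.1] tilt [-7.  2.] shift [-2.   0.8 58.1] turn_z 0.008 w 22.5 F [ 0.4 -0.2 -3.3]
```

View pics/w3.png

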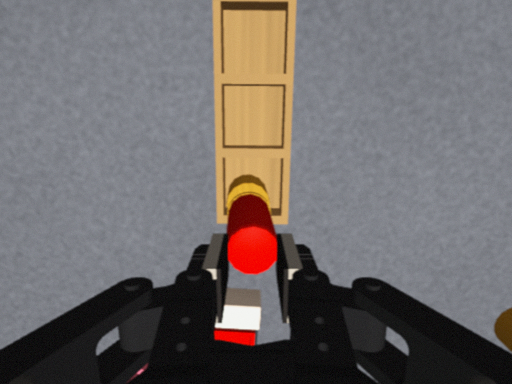

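```bash
python3 -m pendant '[[-0.007,-0.004,0,-2,1,15,-1],[0,0,0,0,0,20,-1],[0,0,0,0,0,12,-1],[0,0,0,0,0,5,-1],[0,0,0,0,0,0,-1]]';  python3 to.py 555 99 73 12.5
```

```text
t: 6.68
tool_pos: [554.4, 97.7, 74.8]
tool_rot: [-1.957, -2.456, 0.003]
contact_force: [0.3, 0.1, -2.5]
grip_width: 22.0
turn_xy [-0.002  0.   ] t 6.67 pos [554.4  97.7  74.8] tilt [-2. -1.] shift [1.2 0.9 1.8] turn_z 0.007 w 22.0 F [ 0.3  0.1 -2.5]
```

```bash
python3 -m pendant '[[0,0,0,0,0,1.5,-1],[0,0,0,0,0,0,-1]]';  python3 to.py 555 99 73 12.5
```

```text
t: 6.92
tool_pos: [555.2, 97.6, 74.2]
tool_rot: [1.957, 2.457, -0.001]
contact_force: [0.4, 0.6, -2.7]
grip_width: 22.3
turn_xy [-0.     0.001] t 6.92 pos [555.2  97.6  74.2] tilt [ 0. -1.] shift [1.4 0.1 1.2] turn_z 0.007 w 22.3 F [ 0.4  0.6 -2.7]
```

```bash
python3 -m pendant '[[0,0,0,0,0,1.5,-1],[0,0,0,0,0,0,-1]]'|grep -E 'pos|force'; python3 -m pendant '[[0,0,0,0,0,1.5,-1],[0,0,0,0,0,0,-1]]'|grep -E 'pos|force';
```

```text
tool_pos: [556.0, 97.7, 73.5]
contact_force: [-0.0, -0.2, -2.4]
tool_pos: [556.8, 97.6, 73.4]
contact_force: [-0.9, -0.6, -1.6]
```

```bash
python3 -m pendant '[[0,0,0,0,-1,2,-1],[0,0,0,0,0,0,-1]]'|grep -E 'pos|force'; python3 -m pendant '[[0,0,0,0,0,2,-1],[0,0,0,0,0,0,-1]]'|grep -E 'pos|force';
```

```text
tool_pos: [557.2, 97.3, 73.3]
contact_force: [-0.5, -0.3, -1.7]
tool_pos: [558.3, 97.2, 73.4]
contact_force: [-1.9, -1.0, 0.5]
```

Contact with the pocket floor is clear: z has stopped and the load has come off. I release and go up.

```bash
python3 -m pendant '[[0,0,0,0,0,0,-0.2],[0,0,0,0,0,0,0.2],[0,0,0,0,0,0,0.2],[0,0,0,0,0,-20,0.2],[0,0,0,0,0,-40,0.2],[0,0,0,0,0,-50,0.2],[0,0,0,0,0,-20,0.2],[0,0,0,0,0,0,0.2]]';  python3 to.py 574.5 -133.5 190 9.7
```

```text
t: 8.93
tool_pos: [558.2, 97.5, 212.2]
tool_rot: [1.95, 2.449, 0.012]
contact_force: [1.0, -0.8, 0.9]
grip_width: 51.0
turn_xy [0.013 0.004] t 8.93 pos [558.2  97.5 212.2] tilt [14. -1.] shift [-228.7  -36.1   22.7] turn_z 0.056 w 51.0 F [ 1.  -0.8  0.9]
```

```bash
python3 -m pendant '[[0.013,0.004,0.028,-50,-9,0,0.2],[0,0,0.028,-50,-5,0,0.2],[0,0,0,-50,-5,0,0.2],[0,0,0,-50,-5,0,0.2],[0,0,0,-20,0,5,0.2],[0,0,0,0,0,0,0.2]]' >/dev/null; python3 to.py 574.5 -133.5 140 9.7; python3 - <<'E'
from h import *
p,d=env.camera('scene');cv2.imwrite('pics/s3.png',p[:,:,::-1])
E
```

```text
turn_xy [-0.004 -0.004] t 9.68 pos [ 574.3 -127.4  203.5] tilt [-5.  3.] shift [-6.3 -0.6 63.5] turn_z 0.001 w 51.3 F [-0.1  0.  -0.4]
```

View pics/s3.png

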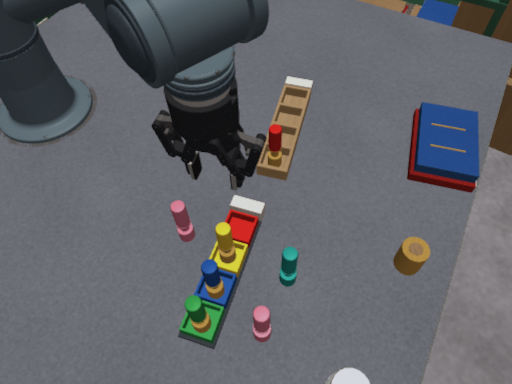

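Red stands upright in the farthest pocket (275,145) and the other stamps are untouched. Yellow is next.

```bash
python3 -m pendant '[[-0.004,-0.004,0,-6,0,25,0.2],[0,0,0,0,0,35,0.2],[0,0,0,0,0,0,0.2]]' >/dev/null; python3 to.py 574.5 -133.5 76 9.7
```

```text
turn_xy [ 0.001 -0.001] t 10.1 pos [ 575.8 -127.3  143. ] tilt [1. 1.] shift [-5.9 -2.4 67. ] turn_z 0.008 w 51.5 F [-1.   0.1  0.1]
```

```bash
python3 -m pendant '[[0,0,0,-6,-2,20,0.2],[0,0,0,-2,0,25,0.2],[0,0,0,0,0,15,0.2],[0,0,0,0,0,0,0.2]]' >/dev/null; python3 to.py 574.5 -133.5 76 9.7
```

```text
turn_xy [0.006 0.003] t 10.6 pos [ 577.8 -134.8   83.9] tilt [ 7. -2.] shift [ 1.9 -3.1  7.9] turn_z 0.012 w 51.1 F [ 0.1  0.2 -0.2]
```

```bash
python3 -m pendant '[[0,0,0,1,-4,8,0.2],[0,0,0,0,0,0,0.2],[0,0,0,0,0,0,-1],[0,0,0,0,0,0,-1],[0,0,0,0,0,0,-1],[0,0,0,0,0,0,-1]]'; python3 -m pendant '[[0,0,0,0,0,0,-1],[0,0,0,0,0,-20,-1],[0,0,0,0,0,-50,-1],[0,0,0,0,0,-55,-1],[0,0,0,0,0,-25,-1],[0,0,0,0,0,0,-1]]'; python3 to.py 542.5 157.5 200 12.5
```

```text
t: 11.35
tool_pos: [575.2, -135.2, 78.0]
tool_rot: [2.005, 2.405, 0.007]
contact_force: [-0.5, 1.0, -0.8]
grip_width: 22.3
t: 12.1
tool_pos: [572.7, -134.3, 235.8]
tool_rot: [2.005, 2.406, 0.006]
contact_force: [-0.0, 1.0, -2.6]
grip_width: 21.7
turn_xy [0.01  0.005] t 12.1 pos [ 572.7 -134.3  235.8] tilt [10. -3.] shift [292.6  22.6  34.5] turn_z -0.037 w 21.7 F [-0.   1.  -2.6]
```

```bash
python3 -m pendant '[[0.01,0.005,-0.018,55,4,3,-1],[0,0,-0.018,55,10,3,-1],[0,0,0,55,10,3,-1],[0,0,0,55,10,3,-1],[0,0,0,55,10,3,-1],[0,0,0,15,0,0,-1],[0,0,0,0,0,0,-1]]' >/dev/null; python3 to.py 542.5 157.5 140 12.5
```

```text
turn_xy [-0.014 -0.002] t 12.97 pos [550.4 165.9 211.1] tilt [-14.  -1.] shift [-6.6 -8.5 71.2] turn_z -0.003 w 21.8 F [-0.4 -0.5 -2.3]
```

```bash
python3 -m pendant '[[-0.014,-0.002,0,-8,-9,0,-1],[0,0,0,0,0,30,-1],[0,0,0,0,0,40,-1],[0,0,0,0,0,0,-1]]' >/dev/null; python3 to.py 542.5 157.5 75 12.5
```

```text
turn_xy [0.002 0.003] t 13.47 pos [542.9 148.2 140.1] tilt [ 2. -2.] shift [ 9.4  1.4 65.1] turn_z -0.01 w 21.4 F [ 0.3 -0.2 -2.2]
```

```bash
python3 -m pendant '[[0,0,0,10,1,0,-1],[0,0,0,0,0,0,-1],[0,0,0,0,0,0,-1]]' >/dev/null; python3 to.py 542.5 157.5 75 12.5
```

```text
turn_xy [0.009 0.004] t 13.85 pos [544.7 157.4 145.2] tilt [10. -2.] shift [ 0.9 -2.8 70.1] turn_z -0.013 w 21.8 F [ 0.7 -0.1 -2.2]
```

```bash
python3 -m pendant '[[0.009,0.004,-0.01,0,-2,20,-1],[0,0,0,0,0,25,-1],[0,0,0,0,0,15,-1],[0,0,0,0,0,6,-1],[0,0,0,0,0,0,-1],[0,0,0,0,0,0,-1]]' >/dev/null; python3 to.py 542.5 157.5 75 12.5
```

```text
turn_xy [0.001 0.   ] t 14.6 pos [543.6 157.1  76.4] tilt [1. 0.] shift [ 0.6 -1.   1.4] turn_z -0.001 w 21.8 F [-0.1  0.3 -1.4]
```

```bash
for i in 1 2; do python3 -m pendant '[[0,0,0,0,0,2,-1],[0,0,0,0,0,0,-1]]'|grep -E 'pos|force'; done
```

```text
tool_pos: [544.5, 157.2, 75.5]
contact_force: [0.6, 0.3, -2.4]
tool_pos: [545.1, 157.2, 74.1]
contact_force: [-0.1, -0.1, -3.8]
```

```bash
for i in 1 2; do python3 -m pendant '[[0,0,0,0,-1,2,-1],[0,0,0,0,0,0,-1]]'|grep -E 'pos|force'; done
```

```text
tool_pos: [545.7, 157.3, 74.1]
contact_force: [-0.2, 0.6, -3.5]
tool_pos: [546.3, 157.3, 74.0]
contact_force: [-0.0, -0.5, -2.1]
```

```bash
for i in 1 2; do python3 -m pendant '[[0,0,0,0,-2,2,-1],[0,0,0,0,0,0,-1]]'|grep -E 'pos|force'; done
```

```text
tool_pos: [546.1, 157.2, 74.0]
contact_force: [-0.8, 0.1, -1.0]
tool_pos: [546.0, 157.0, 74.0]
contact_force: [-1.1, 0.5, 0.4]
```

Floor contact. I release, lift and head for blue.

```bash
python3 -m pendant '[[0,0,0,0,0,0,-0.2],[0,0,0,0,0,0,0.2],[0,0,0,0,0,0,0.2],[0,0,0,0,0,-20,0.2],[0,0,0,0,0,-40,0.2],[0,0,0,0,0,-50,0.2],[0,0,0,0,0,-20,0.2],[0,0,0,0,0,0,0.2]]' >/dev/null;  python3 to.py 589.5 -199.8 210 9.7
```

```text
turn_xy [0.022 0.002] t 17.1 pos [543.2 156.4 211.6] tilt [22.  3.] shift [-357.8  -31.7    1.7] turn_z 0.048 w 51.4 F [-0.7 -0.4  0.3]
```

```bash
python3 -m pendant '[[0.02,0.002,0.024,-58,-5,0,0.2],[0,0,0.024,-58,-5,0,0.2],[0,0,0,-58,-4,0,0.2],[0,0,0,-58,-4,0,0.2],[0,0,0,-58,-4,0,0.2],[0,0,0,-50,-4,0,0.2],[0,0,0,0,0,0,0.2],[0,0,0,0,0,0,0.2]]' >/dev/null;  python3 to.py 589.5 -199.8 140 9.7
```

```text
turn_xy [-0.005 -0.006] t 18.1 pos [ 576.8 -190.4  205.6] tilt [-6.  5.] shift [-11.8  11.2  65.5] turn_z 0.002 w 51.3 F [-0.2  0.6 -0.3]
```

```bash
python3 -m pendant '[[-0.005,-0.006,0,-12,11,10,0.2],[0,0,0,0,0,30,0.2],[0,0,0,0,0,20,0.2],[0,0,0,0,0,0,0.2],[0,0,0,0,0,0,0.2]]' >/dev/null;  python3 to.py 589.5 -199.8 77 9.7;  python3 - <<'E'
from h import *
p,d=env.camera('wrist');cv2.imwrite('pics/w4.png',p[:,:,::-1])
p,d=env.camera('scene');cv2.imwrite('pics/s4.png',p[:,:,::-1])
E
```

```text
turn_xy [ 0.001 -0.   ] t 18.73 pos [ 590.4 -194.5  144.4] tilt [1. 0.] shift [-5.1 -1.9 67.4] turn_z 0.009 w 51.2 F [0.6 0.6 0.7]
```

View pics/s4.png

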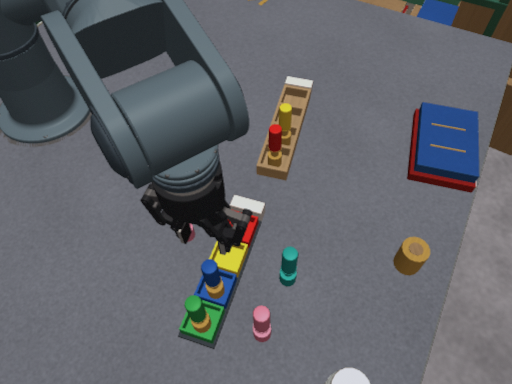

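View pics/w4.png

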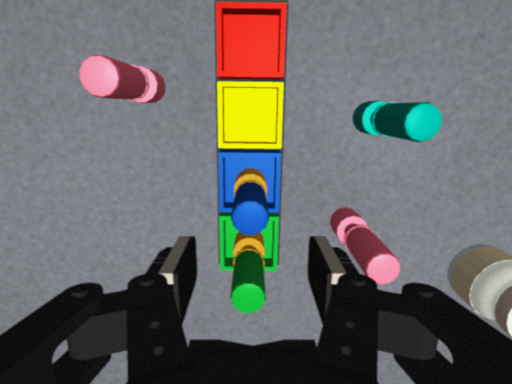

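Red and yellow are upright in their pockets. The blue stamp is between the fingers at (250,217), and the pink decoy is clear of the right finger.

```bash
python3 -m pendant '[[0,0,0,-6,-2,20,0.2],[0,0,0,-1,0,25,0.2],[0,0,0,0,0,15,0.2],[0,0,0,0,-1,6,0.2],[0,0,0,0,0,0,0.2]]' >/dev/null; python3 to.py 589.5 -199.8 77 9.7
```

```text
turn_xy [0.003 0.002] t 19.45 pos [ 589.2 -204.1   76. ] tilt [ 3. -1.] shift [ 4.2  1.  -1. ] turn_z 0.008 w 50.9 F [ 0.1 -0.6 -0.6]
```

```bash
python3 -m pendant '[[0,0,0,5,0,0,0.2],[0,0,0,0,0,0,0.2],[0,0,0,0,0,0,-1],[0,0,0,0,0,0,-1],[0,0,0,0,0,0,-1],[0,0,0,0,0,0,-1]]'; python3 -m pendant '[[0,0,0,0,0,0,-1],[0,0,0,0,0,-20,-1],[0,0,0,0,0,-50,-1],[0,0,0,0,0,-50,-1],[0,0,0,0,0,-25,-1],[0,0,0,0,0,0,-1],[0,0,0,0,0,0,-1]]'; python3 to.py 529.5 216 205 12.5
```

```text
t: 20.2
tool_pos: [592.6, -201.0, 82.6]
tool_rot: [2.006, 2.398, 0.005]
contact_force: [-0.1, 0.1, 0.3]
grip_width: -0.4
t: 21.08
tool_pos: [589.4, -199.4, 234.2]
tool_rot: [2.008, 2.4, 0.005]
contact_force: [0.2, -0.2, -1.3]
grip_width: -0.1
turn_xy [0.01  0.008] t 21.07 pos [ 589.4 -199.4  234.2] tilt [12. -6.] shift [419.6  14.   26. ] turn_z -0.041 w -0.1 F [ 0.2 -0.2 -1.3]
```

The grip closed on nothing, so I look.

```bash
python3 - <<'E'
from h import *
import h
c=cam('wrist');p,d=env.camera('wrist');a=p[:,:,::-1]
p2,d2=env.camera('scene');cv2.imwrite('pics/ws5.png',np.hstack([a[:,120:420],p2[120:,120:340,::-1].repeat(1,0) if 0 else cv2.resize(p2[120:376,100:340,::-1],(360,384))]))
h.cam=lambda n:c
P=cloud('wrist',d)
for k in('blue','green'):
    q=P[masks(p)[k]&(d>0)];print(k,np.percentile(q[:,2],[2,50,98]).round());t=q[(q[:,2]>112)&(q[:,2]<124)];print(len(t),((t.max(0)+t.min(0))/2).round(1) if len(t) else'')
E
```

```text
blue [  8.  29. 118.]
551 [ 588.7 -199.6  115.9]
green [  8.  28. 117.]
87 [ 597.  -250.5  115.4]
```

View pics/ws5.png

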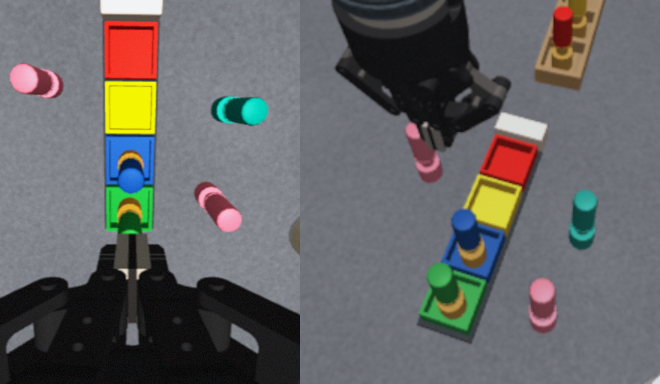

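```bash
python3 - <<'E'
from h import *
print(ray('scene',(188,210),234),ray('scene',(188,210),215))
K,Rm,t=cam('scene')
for X in([589.4,-199.4,234],[589,-199,118]):
    q=K@(Rm.T@(np.array(X)-t));print(q[:2]/q[2])
K,Rm,t=cam('wrist')
for X in([589.4,-199.4,234],[589,-199,118]):
    q=K@(Rm.T@(np.array(X)-t));print(q[:2]/q[2])
s=env.get_state();print(s['qpos'],s['tool_pos'],s['t'],s['grip_width'])
E
```

```text
[ 561.33072368 -180.6247798   234.        ] [ 552.45338523 -172.46420938  215.        ]
[198.26831383 229.61931043]
[208.56615764 265.2590357 ]
[252.36480811 224.43394819]
[250.72086375 179.3731699 ]
[-5.08377471e-01  1.41764775e-01  1.60190083e+00  5.94769539e-04
  1.38571369e+00 -6.85950313e-01] [ 589.33887923 -199.30041698  233.65815603] 21.175 -0.019769856552860374
```

```bash
python3 -m pendant '[[0.01,0.006,0,0,0,10,0.2],[0,0,0,0,0,40,0.2],[0,0,0,0,0,40,0.2],[0,0,0,0,0,0,0.2],[0,0,0,0,0,0,0.2]]' >/dev/null; python3 to.py 589 -199.6 77 9.7
```

```text
turn_xy [-0.008 -0.005] t 21.8 pos [ 587.1 -198.2  135.6] tilt [-9.  3.] shift [-1.9  2.1 58.6] turn_z 0.008 w 51.1 F [0.7 0.1 0.7]
```

```bash
python3 -m pendant '[[-0.008,-0.005,0,-2,2,20,0.2],[0,0,0,0,0,25,0.2],[0,0,0,0,0,15,0.2],[0,0,0,0,0,0,0.2],[0,0,0,0,0,0,0.2]]' >/dev/null; python3 to.py 589 -199.6 77 9.7; python3 - <<'E'
from h import *
p,d=env.camera('wrist');p2,d2=env.camera('scene');cv2.imwrite('pics/ws6.png',np.hstack([p[:,120:420,::-1],cv2.resize(p2[150:350,120:320,::-1],(384,384),interpolation=2)]))
E
```

```text
turn_xy [0.011 0.009] t 22.43 pos [ 594.7 -202.7   82.7] tilt [12. -7.] shift [ 4.1 -5.2  5.6] turn_z 0.008 w 51.3 F [ 0.4  0.1 -0.1]
```

View pics/ws6.png

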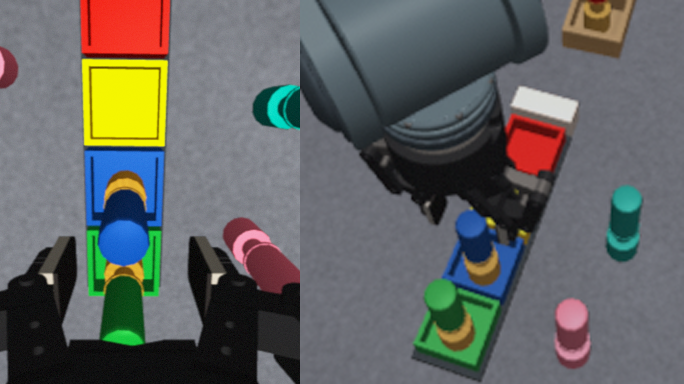

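```bash
python3 - <<'E'
from h import *
s=env.get_state();Rm=R.from_rotvec(s['tool_rot']).as_matrix()
for n in('wrist','scene'):
    p,d=env.camera(n);P=cloud(n,d);Q=(P-s['tool_pos'])@Rm
    hsv=cv2.cvtColor(p,cv2.COLOR_RGB2HSV)
    m=(d>0)&(abs(Q[...,1])<60)&(abs(Q[...,1])>18)&(abs(Q[...,0])<50)&(Q[...,2]>-45)&(Q[...,2]<15)&((hsv[...,1]<110))
    q=Q[m];print(n,m.sum())
    for sg in(-1,1):
        a=q[q[:,1]*sg>0]
        for z0 in range(-45,15,10):
            b=a[(a[:,2]>=z0)&(a[:,2]<z0+10)]
            if len(b)>5: print(sg,z0,len(b),'x',np.percentile(b[:,0],[3,50,97]).round(),'y',np.percentile(b[:,1],[3,50,97]).round())
    m=masks(p)['blue']&(Q[...,2]<0)&(d>0)&(P[...,2]>60);b=Q[m];print('blue',np.percentile(b,[3,50,97],axis=0).round())
E
```

```text
wrist 153
-1 -45 76 x [-8.  2. 11.] y [-31. -26. -26.]
1 -45 77 x [-9.  2. 11.] y [25. 25. 29.]
blue [[ -6. -15. -36.]
 [  8.  -4. -34.]
 [ 16.   6.  -4.]]
scene 11
-1 -45 10 x [-8. -1.  9.] y [-29. -26. -25.]
blue [[ -8. -14. -37.]
 [ -1.  -1. -34.]
 [ 11.   8.  -3.]]
```

```bash
python3 - <<'E'
from h import *
s=env.get_state();Rm=R.from_rotvec(s['tool_rot']).as_matrix()
for n in('wrist','scene'):
    p,d=env.camera(n);P=cloud(n,d);Q=(P-s['tool_pos'])@Rm
    sat=cv2.cvtColor(p,cv2.COLOR_RGB2HSV)[...,1]
    m=(d>0)&(abs(Q[...,1])<50)&(abs(Q[...,1])>18)&(abs(Q[...,0])<30)&(Q[...,2]>-90)&(Q[...,2]<15)&(sat<110)
    for sg in(-1,1):
        a=Q[m&(Q[...,1]*sg>0)]
        if len(a): print(n,sg,len(a),'z top',np.sort(a[:,2])[-6:].round(1))
E
```

```text
wrist -1 2916 z top [-41.4 -41.3 -41.2 -41.1 -40.2 -40.1]
wrist 1 2873 z top [-41.  -40.9 -40.9 -40.8 -40.4 -40.2]
scene -1 173 z top [-44.1 -43.6 -43.3 -41.7 -41.2 -41.2]
scene 1 118 z top [-48.9 -47.9 -47.4 -46.5 -44.7 -43.3]
```

```bash
python3 - <<'E'
from h import *
s=env.get_state();Rm=R.from_rotvec(s['tool_rot']).as_matrix()
for n in('wrist','scene'):
    p,d=env.camera(n);P=cloud(n,d);Q=(P-s['tool_pos'])@Rm
    for y0 in(0,15,45,60):
        a=Q[(d>0)&(abs(Q[...,1])<y0+15)&(abs(Q[...,1])>=y0)&(abs(Q[...,0])<60)&(Q[...,2]>-170)&(Q[...,2]<-38)&(P[...,2]>121)]
        print(n,y0,len(a),'z top',np.percentile(a[:,2],[50,90,99]).round(1) if len(a) else'')
E
```

```text
wrist 0 6537 z top [-120.7 -112.9 -110.8]
wrist 15 12255 z top [-113.2  -61.6  -44.5]
wrist 45 16463 z top [-103.9  -95.1  -87.5]
wrist 60 257 z top [-110.3 -105.8 -102.3]
scene 0 21 z top [-137.  -125.3  -55.9]
scene 15 422 z top [-110.9  -53.5  -42.9]
scene 45 567 z top [-132.1  -97.   -90.6]
scene 60 205 z top [-142.9 -125.1 -112. ]
```

Both cameras show the real fingertips about 35–40 mm higher than the reported TCP, and the gripper's body is shifted by the same amount. The pads were therefore only catching the handle tops. I'll grasp about 35 mm lower, at a reading of about 42.

```bash
python3 -m pendant '[[0.008,0.006,0,3,-4,12,0.2],[0,0,0,0,-1,15,0.2],[0,0,0,0,0,12,0.2],[0,0,0,0,0,5,0.2],[0,0,0,0,0,0,0.2],[0,0,0,0,0,0,0.2]]'; python3 to.py 589 -199.6 42 9.7
```

```text
t: 23.58
tool_pos: [587.2, -199.7, 32.8]
tool_rot: [-2.015, -2.408, 0.001]
contact_force: [0.3, -0.2, -0.1]
grip_width: 51.4
turn_xy [-0.001 -0.   ] t 23.57 pos [ 587.2 -199.7   32.8] tilt [-2.  0.] shift [-0.2  1.7 -9.2] turn_z 0.008 w 51.4 F [ 0.3 -0.2 -0.1]
```

```bash
python3 -m pendant '[[0,0,0,0,2,-6,0.2],[0,0,0,0,0,0,0.2],[0,0,0,0,0,0,-1],[0,0,0,0,0,0,-1],[0,0,0,0,0,0,-1],[0,0,0,0,0,0,-1],[0,0,0,0,0,0,-1]]'; python3 -m pendant '[[0,0,0,0,0,-20,-1],[0,0,0,0,0,-55,-1],[0,0,0,0,0,-55,-1],[0,0,0,0,0,-40,-1],[0,0,0,0,0,0,-1],[0,0,0,0,0,0,-1]]'; python3 to.py 529.5 216 190 12.5
```

```text
t: 24.45
tool_pos: [590.3, -199.9, 41.1]
tool_rot: [2.015, 2.409, -0.001]
contact_force: [-0.4, 0.8, 1.9]
grip_width: 25.3
t: 25.2
tool_pos: [588.1, -198.1, 216.0]
tool_rot: [-2.013, -2.407, 0.002]
contact_force: [0.2, 0.9, -2.2]
grip_width: 24.9
turn_xy [-0.003 -0.002] t 25.2 pos [ 588.1 -198.1  216. ] tilt [-4.  2.] shift [417.9  15.6  26.9] turn_z -0.041 w 24.9 F [ 0.2  0.9 -2.2]
```

```bash
python3 -m pendant '[[0,0,-0.02,52,-4,0,-1],[0,0,-0.02,52,4,0,-1],[0,0,0,52,4,0,-1],[0,0,0,52,4,0,-1],[0,0,0,52,4,0,-1],[0,0,0,52,4,0,-1],[0,0,0,52,0,0,-1],[0,0,0,30,0,0,-1]]' >/dev/null; python3 -m pendant '[[0,0,0,0,0,0,-1],[0,0,0,0,0,0,-1],[0,0,0,0,0,0,-1]]' >/dev/null;  python3 to.py 529.5 216 150 12.5
```

```text
turn_xy [-0.042 -0.014] t 26.57 pos [506.2 201.4 193.2] tilt [-44.   4.] shift [ 8.7 27.6 42.2] turn_z -0.003 w 25.3 F [-0.3 -0.4 -2.3]
```

```bash
python3 -m pendant '[[-0.042,-0.014,0,0,0,0,-1],[0,0,0,9,25,0,-1],[0,0,0,0,0,20,-1],[0,0,0,0,0,0,-1],[0,0,0,0,0,0,-1]]' >/dev/null;  python3 to.py 529.5 216 100 12.5
```

```text
turn_xy [-0.003  0.002] t 27.2 pos [528.9 210.8 170.3] tilt [-3. -2.] shift [ 5.1  1.9 70.3] turn_z -0.01 w 25.3 F [-0.1 -0.  -2.9]
```

```bash
python3 -m pendant '[[0,0,-0.01,6,2,0,-1],[0,0,0,0,0,0,-1],[0,0,0,0,0,30,-1],[0,0,0,0,0,40,-1],[0,0,0,0,0,0,-1],[0,0,0,0,0,0,-1]]' >/dev/null;  python3 to.py 529.5 216 40 12.5
```

```text
turn_xy [0.004 0.002] t 27.95 pos [532.1 218.1 103.7] tilt [ 5. -1.] shift [-1.3 -3.3 63.7] turn_z 0.001 w 25.1 F [ 0.4 -0.1 -2.1]
```

```bash
python3 -m pendant '[[0.004,0.002,0,-1,-3,20,-1],[0,0,0,0,0,25,-1],[0,0,0,0,0,10,-1],[0,0,0,0,0,4,-1],[0,0,0,0,0,0,-1],[0,0,0,0,0,0,-1]]' |grep force;  python3 to.py 529.5 216 37 12.5;  python3 -m pendant '[[0,0,0,0,-1,2,-1],[0,0,0,0,0,0,-1]]'|grep -E 'pos|force'
```

```text
contact_force: [0.3, 0.7, -2.1]
turn_xy [0.009 0.   ] t 28.7 pos [533.3 217.   47.2] tilt [9. 2.] shift [-0.2 -4.  10.1] turn_z 0.001 w 24.9 F [ 0.3  0.7 -2.1]
tool_pos: [533.0, 217.0, 46.0]
contact_force: [0.2, -0.5, -3.4]
```

```bash
python3 -m pendant '[[0.008,0,0,0,-4,6,-1],[0,0,0,0,0,0,-1],[0,0,0,0,0,0,-1]]'|grep -E 'pos|force'; for i in 1 2; do python3 -m pendant '[[0,0,0,0,-1,2,-1],[0,0,0,0,0,0,-1]]'|grep -E 'pos|force'; done
```

```text
tool_pos: [528.9, 216.1, 39.7]
contact_force: [0.1, -0.1, -3.2]
tool_pos: [527.9, 215.8, 37.5]
contact_force: [0.7, 0.2, -2.5]
tool_pos: [528.5, 215.8, 37.4]
contact_force: [-0.0, 0.1, -3.2]
```

```bash
for i in 1 2 3; do python3 -m pendant '[[0,0,0,0,0,2,-1],[0,0,0,0,0,0,-1]]'|grep -E 'pos|force'; done
```

```text
tool_pos: [529.3, 215.8, 37.2]
contact_force: [-0.4, -0.1, -2.2]
tool_pos: [529.8, 215.9, 37.2]
contact_force: [0.4, 0.1, -3.2]
tool_pos: [530.4, 215.8, 37.2]
contact_force: [-1.0, 0.2, -2.7]
```

```bash
python3 -m pendant '[[0,0,0,0,-2,4,-1],[0,0,0,0,0,0,-1]]'|grep -E 'pos|force'; python3 -m pendant '[[0,0,0,0,-1,4,-1],[0,0,0,0,0,0,-1]]'|grep -E 'pos|force'
```

```text
tool_pos: [531.5, 215.9, 37.4]
contact_force: [-0.0, 0.9, -3.1]
tool_pos: [532.9, 215.9, 37.3]
contact_force: [-0.5, -0.0, -2.9]
```

```bash
python3 to.py 529.5 216 37 12.5; python3 -m pendant '[[0,0,0,0,-4,5,-1],[0,0,0,0,0,0,-1],[0,0,0,0,0,0,-1]]'|grep -E 'pos|force'; python3 to.py 529.5 216 37 12.5
```

```text
turn_xy [0.015 0.003] t 31.07 pos [532.9 215.9  37.3] tilt [15.  0.] shift [ 0.8 -3.3  0.3] turn_z 0.003 w 24.8 F [-0.5 -0.  -2.9]
tool_pos: [534.4, 215.9, 37.3]
contact_force: [-0.6, -1.0, 1.9]
turn_xy [0.026 0.003] t 31.45 pos [534.4 215.9  37.3] tilt [26.  2.] shift [ 1.2 -4.8  0.2] turn_z 0.003 w 25.1 F [-0.6 -1.   1.9]
```

```bash
python3 -m pendant '[[0.025,0.003,0,0,-3,-1,-1],[0,0,0,0,0,0,-1],[0,0,0,0,0,0,-1]]'|grep -E 'pos|force'; python3 to.py 529.5 216 37 12.5
```

```text
tool_pos: [530.4, 214.9, 37.1]
contact_force: [-1.5, -0.4, 3.3]
turn_xy [-0.003  0.   ] t 31.82 pos [530.4 214.9  37.1] tilt [-3. -1.] shift [ 1.2 -0.6  0.1] turn_z 0.003 w 25.2 F [-1.5 -0.4  3.3]
```

Upright, with +3 N of floor load. I release and go up.

```bash
python3 -m pendant '[[0,0,0,0,0,0,-0.2],[0,0,0,0,0,0,0.2],[0,0,0,0,0,0,0.2],[0,0,0,0,0,-20,0.2],[0,0,0,0,0,-50,0.2],[0,0,0,0,0,-55,0.2],[0,0,0,0,0,-30,0.2],[0,0,0,0,0,0,0.2]]' >/dev/null;  python3 to.py 598 -259 190 9.7
```

```text
turn_xy [0.001 0.   ] t 32.83 pos [531.2 215.3 201.6] tilt [ 1. -0.] shift [-477.4  -39.    11.8] turn_z 0.052 w 51.5 F [-0.4 -0.3 -0.3]
```

```bash
python3 -m pendant '[[0,0,0.026,-58,-5,0,0.2],[0,0,0.026,-58,-4,0,0.2],[0,0,0,-58,-2,0,0.2],[0,0,0,-58,-2,0,0.2],[0,0,0,-58,-2,0,0.2],[0,0,0,-58,-2,0,0.2],[0,0,0,-58,-2,0,0.2],[0,0,0,-50,0,0,0.2]]' >/dev/null; python3 -m pendant '[[0,0,0,0,0,0,0.2],[0,0,0,0,0,0,0.2],[0,0,0,0,0,0,0.2]]' >/dev/null;  python3 to.py 598 -259 120 9.7
```

```text
turn_xy [-0.01  -0.009] t 34.2 pos [ 589.6 -246.3  191.9] tilt [-11.   7.] shift [-14.6   6.8  71.7] turn_z 0.003 w 50.9 F [-0.5 -0.5 -0.3]
```

```bash
python3 -m pendant '[[-0.01,-0.009,0,-14,7,0,0.2],[0,0,0,0,0,0,0.2],[0,0,0,0,0,30,0.2],[0,0,0,0,0,30,0.2],[0,0,0,0,0,0,0.2],[0,0,0,0,0,0,0.2]]' >/dev/null;  python3 to.py 598 -259 100 9.7
python3 - <<'E'
from h import *
import h
c=cam('wrist');p,d=env.camera('wrist');p2,d2=env.camera('scene');h.cam=lambda n:c
cv2.imwrite('pics/ws7.png',np.hstack([p[:,120:420,::-1],cv2.resize(p2[60:360,120:350,::-1],(294,384))]))
P=cloud('wrist',d)
q=P[masks(p)['green']&(d>0)];t=q[(q[:,2]>112)&(q[:,2]<124)];print(len(t),((t.max(0)+t.min(0))/2).round(1) if len(t) else'')
E
```

```text
turn_xy [0.004 0.003] t 34.95 pos [ 601.8 -257.3  133.4] tilt [ 5. -2.] shift [-0.9 -4.2 33.4] turn_z 0.007 w 51.1 F [ 0.6 -0.8  0. ]
1158 [ 598.5 -259.2  115.9]
```

View pics/ws7.png

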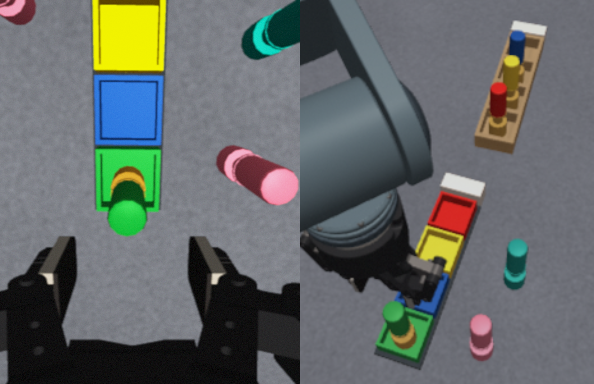

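Red, yellow and blue stand upright in the job rack. Green is at (598.5, −259), centred below the open jaws.

```bash
python3 -m pendant '[[0.004,0.003,0,-2,-4,15,0.2],[0,0,0,0,0,25,0.2],[0,0,0,0,0,25,0.2],[0,0,0,0,0,8,0.2],[0,0,0,0,0,0,0.2],[0,0,0,0,0,0,0.2]]' >/dev/null;  python3 to.py 598 -259 41 9.7
```

```text
turn_xy [0.004 0.004] t 35.8 pos [ 599.5 -262.3   60.7] tilt [ 5. -4.] shift [ 3.6 -1.  19.7] turn_z 0.007 w 51.3 F [0.  0.1 0. ]
```

```bash
python3 -m pendant '[[0.003,0.004,0,4,-1,10,0.2],[0,0,0,0,0,9,0.2],[0,0,0,0,0,0,0.2],[0,0,0,0,0,0,0.2]]' >/dev/null;  python3 to.py 598 -259 41 9.7; python3 -m pendant '[[0,0,0,0,0,0,-1],[0,0,0,0,0,0,-1],[0,0,0,0,0,0,-1],[0,0,0,0,0,0,-1],[0,0,0,0,0,0,-1]]'; python3 to.py 598 -259 41 9.7
```

```text
turn_xy [0.003 0.002] t 36.3 pos [ 598.8 -258.8   42.1] tilt [ 3. -1.] shift [-0.  -0.8  1.1] turn_z 0.007 w 51.0 F [0.5 0.1 0.4]
t: 36.92
tool_pos: [599.1, -259.1, 42.5]
tool_rot: [2.015, 2.405, 0.002]
contact_force: [-0.1, -0.1, -0.9]
grip_width: 25.0
turn_xy [0.004 0.003] t 36.92 pos [ 599.1 -259.1   42.5] tilt [ 4. -2.] shift [ 0.2 -1.   1.5] turn_z 0.007 w 25.0 F [-0.1 -0.1 -0.9]
```

```bash
python3 -m pendant '[[0,0,0,0,0,-20,-1],[0,0,0,0,0,-55,-1],[0,0,0,0,0,-55,-1],[0,0,0,0,0,-45,-1],[0,0,0,0,0,0,-1],[0,0,0,0,0,0,-1]]'|grep -E 'pos|force|width'; python3 to.py 516.5 274.5 215 12.5
```

```text
tool_pos: [597.4, -258.1, 226.5]
contact_force: [-0.7, 0.4, -2.1]
grip_width: 24.5
turn_xy [0.003 0.002] t 37.67 pos [ 597.4 -258.1  226.5] tilt [ 4. -2.] shift [538.5  13.6  10.2] turn_z -0.042 w 24.5 F [-0.7  0.4 -2.1]
```

```bash
python3 -m pendant '[[0,0,-0.02,55,-5,0,-1],[0,0,-0.02,55,3,0,-1],[0,0,0,55,4,0,-1],[0,0,0,55,4,0,-1],[0,0,0,55,4,0,-1],[0,0,0,55,4,0,-1],[0,0,0,55,4,0,-1],[0,0,0,55,4,0,-1]]' >/dev/null; python3 to.py 516.5 274.5 215 12.5
```

```text
turn_xy [-0.02  -0.008] t 38.67 pos [517.9 188.  211.7] tilt [-21.   4.] shift [84.9 16.6 -3. ] turn_z -0.009 w 25.1 F [ 1.3 -0.5 -0.4]
```

```bash
python3 -m pendant '[[-0.02,-0.008,0,40,14,0,-1],[0,0,-0.008,25,4,0,-1],[0,0,0,0,0,0,-1],[0,0,0,0,0,0,-1],[0,0,0,0,0,0,-1]]' >/dev/null; python3 to.py 516.5 274.5 180 12.5
```

```text
turn_xy [-0.014  0.001] t 39.3 pos [516.  258.4 203.3] tilt [-13.  -4.] shift [15.6  4.3 23.2] turn_z 0.004 w 25.3 F [ 0.3  0.7 -0.6]
```

```bash
python3 -m pendant '[[-0.014,0.001,0,16,4,10,-1],[0,0,0,0,0,0,-1],[0,0,0,0,0,0,-1]]' >/dev/null; python3 to.py 516.5 274.5 110 12.5
```

```text
turn_xy [0.001 0.   ] t 39.67 pos [516.4 274.6 192.1] tilt [ 1. -0.] shift [-0.1 -0.  82.1] turn_z 0.002 w 25.4 F [ 0.1 -0.7 -1.9]
```

```bash
python3 -m pendant '[[0,0,0,0,0,20,-1],[0,0,0,0,-1,40,-1],[0,0,0,0,-1,35,-1],[0,0,0,0,0,20,-1],[0,0,0,0,0,0,-1],[0,0,0,0,0,0,-1]]' >/dev/null; python3 to.py 516.5 274.5 39 12.5
```

```text
turn_xy [-0.001  0.001] t 40.42 pos [513.6 273.   69.8] tilt [-1. -1.] shift [ 0.9  3.2 30.8] turn_z 0.001 w 25.2 F [-0.7  0.3 -1.2]
```

```bash
python3 -m pendant '[[0,0,0,1,3,12,-1],[0,0,0,0,0,12,-1],[0,0,0,0,0,5,-1],[0,0,0,0,0,0,-1],[0,0,0,0,0,0,-1]]' >/dev/null; python3 to.py 516.5 274.5 38 12.5;  python3 -m pendant '[[0,0,0,0,0,4,-1],[0,0,0,0,0,0,-1],[0,0,0,0,0,0,-1]]'|grep -E 'pos|force'; python3 to.py 516.5 274.5 38 12.5
```

```text
turn_xy [0.003 0.001] t 41.05 pos [518.2 275.2  40.9] tilt [3. 0.] shift [-0.3 -1.8  2.9] turn_z 0.001 w 25.0 F [-1.3  1.2 -1.8]
tool_pos: [519.8, 275.8, 39.0]
contact_force: [0.2, -0.1, -1.5]
turn_xy [0.006 0.   ] t 41.42 pos [519.8 275.8  39. ] tilt [6. 1.] shift [-0.5 -3.5  1. ] turn_z 0.001 w 25.2 F [ 0.2 -0.1 -1.5]
```

```bash
for i in 1 2; do python3 -m pendant '[[0.006,0,0,0,-2,5,-1],[0,0,0,0,0,0,-1],[0,0,0,0,0,0,-1]]'|grep -E 'pos|force'; python3 to.py 516.5 274.5 38 12.5; done
```

```text
tool_pos: [521.1, 276.4, 39.3]
contact_force: [0.5, 0.6, -2.6]
turn_xy [ 0.006 -0.   ] t 41.8 pos [521.1 276.4  39.3] tilt [6. 1.] shift [-0.9 -5.   1.2] turn_z 0.001 w 25.1 F [ 0.5  0.6 -2.6]
tool_pos: [521.9, 276.9, 38.5]
contact_force: [0.0, -1.1, 0.4]
turn_xy [ 0.005 -0.   ] t 42.17 pos [521.9 276.9  38.5] tilt [4. 1.] shift [-1.2 -5.8  0.5] turn_z 0.001 w 25.0 F [ 0.  -1.1  0.4]
```

```bash
python3 -m pendant '[[0.005,0,0,0,-2,3,-1],[0,0,0,0,0,0,-1]]'|grep -E 'pos|force'; python3 -m pendant '[[0,0,0,0,0,0,-0.2],[0,0,0,0,0,0,0.2],[0,0,0,0,0,0,0.2],[0,0,0,0,0,-20,0.2],[0,0,0,0,0,-50,0.2],[0,0,0,0,0,-55,0.2],[0,0,0,0,0,-40,0.2],[0,0,0,0,0,0,0.2]]' ; python3 -m pendant '[[0,0,0,-50,0,0,0.2],[0,0,0,-55,-20,0,0.2],[0,0,0,-55,-20,0,0.2],[0,0,0,-55,-20,0,0.2],[0,0,0,-55,-20,0,0.2],[0,0,0,-50,0,0,0.2],[0,0,0,0,0,0,0.2],[0,0,0,0,0,0,0.2]]'; python3 - <<'E'
from h import *
p,d=env.camera('top');p2,d2=env.camera('scene')
cv2.imwrite('pics/f.png',np.hstack([cv2.resize(p[150:260,70:250,::-1],(400,244)),cv2.resize(p2[60:190,230:340,::-1],(206,244))]))
P=cloud('scene',d2);o=np.array([536,187]);a=np.radians(12.5);A=np.array([[np.cos(a),np.sin(a)],[-np.sin(a),np.cos(a)]])
for n,pp,dd in(('top',p,d),('scene',p2,d2)):
    P=cloud(n,dd);h,s,v=cv2.split(cv2.cvtColor(pp,cv2.COLOR_RGB2HSV));m=(s>120)&(v>40)&(P[...,2]>106)&(P[...,2]<122)&(P[...,1]>40)&(P[...,0]>400)
    nn,l,st,ce=cv2.connectedComponentsWithStats(m.astype(np.uint8))
    for i in range(1,nn):
        if st[i,4]>25:
            q=P[l==i];c=(q.max(0)+q.min(0))/2;print(n,np.median(pp[l==i],0),c.round(1),'rack xy',(A@(c[:2]-o)).round(1))
E
```

```text
tool_pos: [522.2, 277.1, 38.6]
contact_force: [0.3, -1.2, -1.2]
t: 43.42
tool_pos: [521.2, 276.8, 212.2]
tool_rot: [1.964, 2.45, 0.006]
contact_force: [-0.6, 0.3, 1.1]
grip_width: 51.2
t: 44.42
tool_pos: [509.5, -61.3, 210.5]
tool_rot: [-1.962, -2.453, -0.005]
contact_force: [0.0, -0.9, 0.1]
grip_width: 51.5
top [237. 238.  83.] [545.9 156.1 111.3] rack xy [  2.9 -32.3]
top [237.  96.  81.] [552.7  97.6 111.1] rack xy [ -3.  -90.9]
top [ 94. 145. 209.] [529.7 211.8 112.4] rack xy [-0.8 25.5]
top [102. 208. 122.] [522.2 273.6 113.2] rack xy [ 5.3 87.6]
scene [ 50. 140.  68.] [523.8 274.8 111.4] rack xy [ 7.  88.3]
scene [ 32.   76.  145.5] [531.5 213.2 111. ] rack xy [ 1.3 26.5]
scene [197. 183.  54.] [546.6 158.4 111.6] rack xy [  4.2 -30.3]
scene [195.5  35.   31. ] [553.3  98.9 111.6] rack xy [ -2.1 -89.8]
```

View pics/f.png

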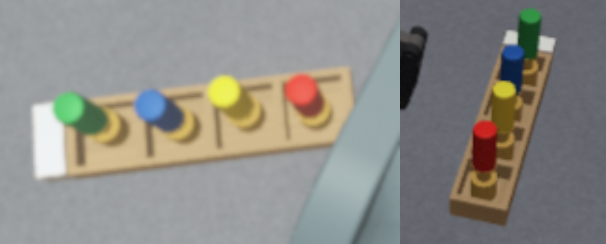

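The last views show green, blue, yellow and red from the job rack's white end. All four are upright in their pockets, handle tops at about 112 mm, and the gripper is clear. I'm handing in.

```bash
python3 -c "
from bench import env
print(env.hand_in(), env.get_state()['t'])"
```

```text
the job is handed in; nothing more can be done
the job is handed in; nothing more can be done
```

All four stamps are in the job rack in reverse order, and I handed the job in after about 45 s of robot time. From the white end the row now reads green, blue, yellow, red; in storage it read red, yellow, blue, green.

- **Last checks:** the top and scene cameras both showed all four upright and released, with the gripper well clear. Their handle tops measured within 7 mm of the pocket centres, inside the 11 mm of slack. Green was farthest off, 5 to 7 mm across the row.
- **One missed grasp:** the first try at blue closed on nothing, and blue stayed standing where it was. The cameras showed the real fingertips about 35–40 mm higher than the reported tool position, so red and yellow had only been held near the tops of their handles. I took blue and green about 35 mm lower.
- **Floor contact:** for green, the force reading at release was mixed (+0.4 N, then −1.2 N). I relied on the tool stopping at the expected height and on the final pictures, which show it standing upright in its pocket.
- **Decoys:** I never gripped the pink and turquoise look-alikes and saw none moved, though not all of them were in the last pictures.

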